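# Hold the snack box lid open on the high chair tray

## Task

The rubber duck is standing on the closed lid of the snack box: take it off and stand it upright in the middle of the round blue mat, leaving it there. Then lift the lid, which has a red handle, and hold it open at 60 degrees from closed, so that the box can be filled; it springs shut if let go, so the program finishes while the gripper is still holding the lid at that angle. Leave the bowl, the cup and the spoon where they are.

Things in the scene. Friction and masses are not known exactly. Their poses are not given: they have to be found in the camera images.
- duck_center (a point): yellow hard vinyl duck with orange beak, about 60 g, 76 mm long, 44 wide, 64 high, starting upright on the lid. The point is mid-body, 26 mm above its flat underside; x to the beak, z up. The body is a barrel along x, 44 mm wide for 11 mm either way of the point: grip across y. Head: 31 mm wide, centred 18 mm ahead of the point, its top 38 mm above it.
- mat_top (a point): centre of the upper face of a round blue mat, 110 mm across and 3 mm thick, fixed on the tray; z up.
- lid_bar (a point): middle of the red handle bar of the snack box lid: a round bar 10 mm thick along the lid's y, with 70 mm clear between its two side arms. It stands 40 mm out in front of the lid (35 mm of free gap between bar and lid or box), 74 mm above the tray when closed. The frame turns with the lid: with the lid closed x points from the bar level towards the hinge and z up.
- lid_hinge (a point): middle of the lid's hinge line, on the far rim of the box, 152 mm from the bar and level with it when closed. x points level from handle to hinge, y along the hinge line, z up; fixed. The pale green box (110 mm in x, 120 in y, 70 high, white lid 8 mm thick) is fixed to the tray on the -x side. Lid open by a: the bar is 152 mm * cos(a) to the -x side and 152 mm * sin(a) above this point.
- lid (a joint): opening angle of the lid in rad: 0 closed, growing as the handle is lifted, stop at 1.6; 60 degrees is 1.047. A spring and the lid's weight shut it from any angle (about 1 to 2 N at the bar).
- bowl_center (a point): coral silicone bowl, 116 mm across, 45 mm high, loose, half-way up; leave alone.
- cup_center (a point): bamboo cup, 64 mm across, 80 mm high, loose, half-way up; leave alone.
- spoon: green plastic spoon, 130 mm long, lying on the tray along its own x; leave alone. The white tray's surface is 22 mm above the work surface.
Mind the look-alikes: they are no part of the job. There is more than one size of the part that bears duck_center; the job needs the middle-sized.

How it is judged:
On the way, in this order (a step that is already met when the one before it is completed fails the run):
1. the duck stands upright on the mat, let go, with the lid closed (horizontal distance between duck_center and mat_top below 0.035 m and angle between duck_center's own z axis and vertical below 0.2 rad and contact force between duck and mat above 0.1 N and contact force between duck and the fingers below 0.05 N and value of joint lid below 0.1 rad and linear speed of duck below 0.03 m/s), for 0.2 s.
2. the gripper holds the lid open at 60 degrees (value of joint lid between 0.925 and 1.17 rad and contact force between lid and the fingers above 0.3 N and contact force between lid and duck below 0.05 N and contact force between lid and bowl below 0.05 N and contact force between lid and cup below 0.05 N and contact force between lid and spoon below 0.05 N), for 0.3 s.
At the end, for the whole second after the job is handed in: The lid stands open at 60 degrees (within 7 degrees), still, carried by the fingers with no other object touching it; the duck stands upright on the mat, let go, its middle within 35 mm of the middle of the mat (all of step 2 and horizontal distance between duck_center and mat_top below 0.035 m and angle between duck_center's own z axis and vertical below 0.2 rad and contact force between duck and mat above 0.1 N and contact force between duck and the fingers below 0.05 N and velocity of joint lid between -0.1 and 0.1 rad/s); the arm keeps its last pose, push and grip.
It fails at once if the bowl is moved more than 25 mm (distance of bowl_center from where it was at the start of the episode above 0.025 m).
It fails at once if the cup is moved more than 25 mm (distance of cup_center from where it was at the start of the episode above 0.025 m).
It fails at once if the spoon is moved more than 25 mm (distance of spoon from where it was at the start of the episode above 0.025 m).
It fails at once if the lid is opened with the duck still on it (value of joint lid above 0.2 rad and contact force between duck and lid above 0.05 N).
It fails at once if the duck is dropped or thrown (linear speed of duck above 0.8 m/s and contact force between duck and the fingers below 0.01 N).
It also fails if it takes over 56 s, if anything falls off the work surface, if the arm or the gripper's body presses on something with over 40 N, if the wrist force passes 120 N, or if a joint passes its speed limit or range.

## Robot

A 7-joint arm with a two-finger parallel gripper is mounted at the origin on the work surface. World frame = base frame: x ahead of the robot, y to its left, z up, the work surface at z = 0. Lengths are in m, angles in rad, forces in N, time in s.
With the tool pointing down it reaches from about 0.4 to 0.925 m from the base axis. Payload 4.1 kg.
Tool frame: the origin (TCP) lies midway between the tips of the shut fingers; the grasp point (between the pads) lies r.grip_point_offset behind it (r.grip_point_offset is the distance from the TCP to the grasp point, in m); z points along the fingers, y is the line along which they close (so a half turn about z gives the same grasp; the last joint's range is limited). The gripper opens to 85 mm and grips with 20 to 120 N. Pads are 22 mm wide; open, the fingers measure 114 mm over their backs; the gripper's body (76 mm by 85 mm) begins 54 mm behind the grasp point. The pads swing forward as they close: fully open they stand 13 mm farther back than shut.
Start: joints at [-1.377, 0.398, 0.045, 1.537, -0.019, 1.207, -0.051], TCP at [0.188, 0.622, 0.209] pointing down, gripper open.
Joint ranges: [-2.82, 2.82], [-0.49, 2.23], [-1.37, 1.46], [0, 2.46], [-1.36, 4.5], [0.23, 2], [-2.94, 2.94]. Speed limits (rad/s): [2.57, 2.57, 3.14, 3.14, 3.14, 3.14, 3.14].

## Interface

Orientations are given as a rotation vector (axis times angle).
In Python, from workcell import r gives the robot as it stands.
- The arm moves only by the shell command python3 -m crank 'ROWS' [OPENING] [FORCE]. ROWS is JSON, one flat list of numbers, 6 for each row, row after row: the shift along the tool's x, y, z in mm, then the turn, a rotation vector about the tool's x, y, z in degrees. In form: [dx, dy, dz, rx, ry, rz, dx, dy, dz, rx, ry, rz, ...]. A call has 1 to 10 rows; each row is the pose to reach, as a shift and turn from the pose commanded when the call began, along the tool's axes at that moment; what a row does not reach only later rows make up. A row lasts 1/10 s, in which the tool goes at most 50 mm and 8.59 degrees, less where a joint would pass 70% of its speed; a pose out of reach is approached as far as the arm can. A call with a gripper value outside its range is refused whole. OPENING is the opening, from 0 (shut) to 1 (fully open), set as the call begins (- or left out, the last holds). The fingers move at their own pace and stop on an object; FORCE is the grip in N (left out, the last holds). Time passes only in rows, so rows that repeat a pose let the fingers close. It gives the time, the measured TCP pose, the force, the opening and the grip force at its end, in the units of the state.
- r.observe(): the state, without advancing time (a new reading comes with each control period).
- r.camera(name): name is "side" or "top"; returns a dict with "pixels" (400x640x3 uint8, blue, green, red), "vertical_fov" (degrees; the focal length in pixels is half the picture's height over the tangent of half this angle, whatever the lens; pixels are square), "cx", "cy" (the principal point, pixels), "xyz" and "rotation" of the camera in the world. Camera axes: x right, y up, looking along -z (the intrinsics and any distortion apply to the point x, -y, -z); pixel columns grow to the right and rows downward; lengths in m; the calibration is good to about 2 mm. A picture is of the moment at which its call begins. There is no depth.
- r.close_job(): hands the job in; it is judged then, once.
Trained networks look in the newest picture that a camera, given by its name, has taken for a name from the list of things; names that differ only in an ending like _2 or _b are one class to them, and where a whole thing is asked for, a point or a joint stands for the part that bears it (a point fixed in the world has none). Each returns a list of dicts, best first, with "p" (0 to 1); they miss things now and then, are a little off and sometimes report something else, mostly with a low value. They report only what shows in the picture. A call takes as long as a camera call. They do not tell look-alikes from the thing itself.
- r.spot_in(camera, target): "pixel" ([column, row] in pixels, amid what is visible of it).
- r.silhouettes(camera, target): "mask" (400x640 bool, what is visible of it) and "pixel" ([column, row] in pixels, amid what is visible of it).
- r.place_of(camera, target): "pixel" ([column, row] in pixels: a listed point, or the origin of a listed thing).
The state is a dict: "t": time; "joint_positions": joint angles; "qd": joint speeds; "joint_torque": joint torques, N m; "tcp_pos": TCP position; "tcp_rot": TCP orientation; "wrist_force": force on the tool from outside, world axes, zero at the start; "moment": the same for the moment, N m; "opening": finger opening in m; "grasp_force": force on a finger pad.
Only numpy, scipy, OpenCV 4.12 (cv2) and the standard library are available. Lean on these libraries where they do the work, as an engineer would, in place of code of your own. Each camera call takes 0.05 s, during which the arm holds its last target. There are 200 camera calls.

## Working session

There is one attempt and no reset: what is moved stays moved. The work goes in short steps, Python scripts to look and compute and a shell command to move; the robot and the scene stay as the last step left them, time stands still between calls to the robot, and variables do not carry over. Pictures are saved under pics/ and viewed, at most 10 in all, crops included, and the job is handed in when it is done.

```bash
ls; mkdir -p pics; python3 - <<'E'
from workcell import r
import cv2
for n in("side","top"):
    c=r.camera(n); cv2.imwrite(f"pics/{n}0.png",c["pixels"])
    print({k:v for k,v in c.items() if k!="pixels"})
    for t in("duck_center","mat_top","lid_bar","lid_hinge","bowl_center","cup_center","spoon"):
        print(n,t,[(d["pixel"],round(d["p"],2)) for d in r.place_of(n,t)])
print(r.observe(),r.grip_point_offset)
E
```

```text
pics
{'vertical_fov': 42.61768627034068, 'cx': 313.0406973803934, 'cy': 200.423312734258, 'xyz': array([0.44620789, 1.09830011, 0.70845325]), 'rotation': array([ 0.0739663 , -1.46866997, -2.630329  ])}
side duck_center [([343.3, 337.5], 0.85), ([295.3, 212.0], 0.79), ([425.5, 267.3], 0.69)]
side mat_top [([255.2, 165.4], 0.64), ([304.8, 163.3], 0.56)]
side lid_bar [([329.7, 235.8], 0.59), ([299.3, 190.3], 0.39)]
side lid_hinge [([268.2, 218.1], 0.85)]
side bowl_center [([297.3, 188.1], 0.7)]
side cup_center [([221.6, 210.7], 0.72)]
side spoon [([253.4, 165.0], 0.5)]
{'vertical_fov': 45.770409206495714, 'cx': 326.4268304836286, 'cy': 195.07973602333135, 'xyz': array([0.2983111 , 0.11812372, 1.33523974]), 'rotation': array([ 0.14484713, -0.15737505, -1.57864957])}
top duck_center [([205.0, 227.5], 0.76), ([285.2, 172.1], 0.69), ([277.0, 280.9], 0.65)]
top mat_top [([428.8, 163.3], 0.74)]
top lid_bar []
top lid_hinge [([296.6, 154.1], 0.96)]
top bowl_center [([364.7, 172.4], 0.77)]
top cup_center [([314.1, 116.1], 0.97)]
top spoon [([415.6, 122.0], 0.57)]
{'t': 0.8, 'joint_positions': array([-1.37701093,  0.39835328,  0.04511862,  1.53659061, -0.01865169,
        1.20689555, -0.05070534]), 'qd': array([ 0.00197331, -0.00096023, -0.00050002,  0.00035739,  0.00030887,
       -0.00073882,  0.00018651]), 'joint_torque': array([ 1.14876650e-05, -4.74950802e+01,  1.36250965e+00, -2.54505336e+01,
        1.13225184e-02,  8.44942388e-04,  8.52345266e-06]), 'tcp_pos': array([0.18761324, 0.62238334, 0.20878151]), 'tcp_rot': array([4.58147139e-01, 3.10792416e+00, 2.64464322e-04]), 'wrist_force': array([-0.31230482, -0.51116649, -0.49665361]), 'moment': array([-0.01243498, -0.06005456,  0.00080328]), 'grasp_force': 0.0, 'opening': 0.085231727901187} 0.0187
```

View pics/side0.png

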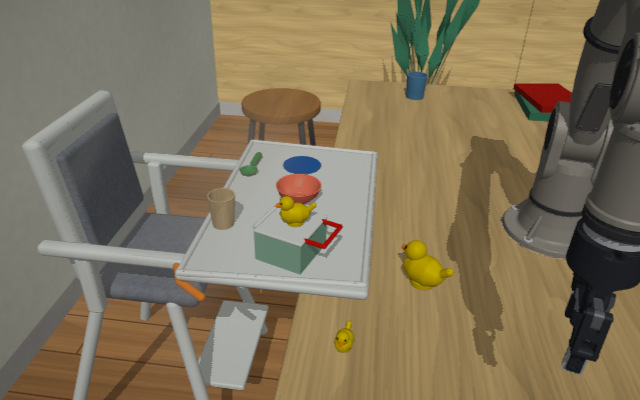

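View pics/top0.png

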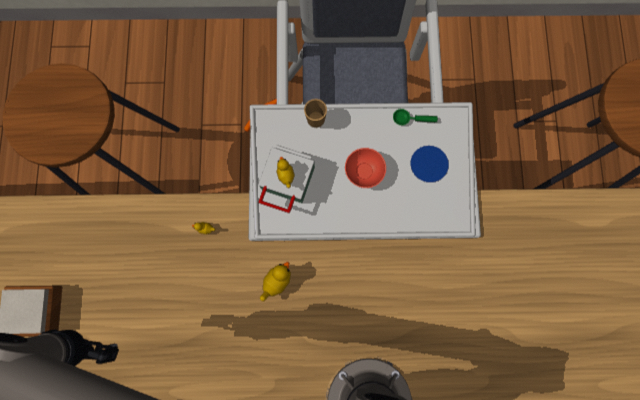

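The duck on the lid is at side (295,212) and top (285,172). The mat is at side (302,165) and top (429,163), and the red bar at side (325,238) and top (276,202). The large and small ducks stand off the tray and are decoys.

```bash
cat > h.py <<'E'
import numpy as np, cv2
from scipy.spatial.transform import Rotation as R
from workcell import r
def snap(n):
    c=r.camera(n); c["f"]=200/np.tan(np.radians(c["vertical_fov"])/2); c["R"]=R.from_rotvec(c["rotation"]).as_matrix(); return c
def ray(c,p):
    d=c["R"]@np.array([(p[0]-c["cx"])/c["f"],-(p[1]-c["cy"])/c["f"],-1]); return d/np.linalg.norm(d)
def tri(c1,p1,c2,p2):
    A=[];b=[]
    for c,p in((c1,p1),(c2,p2)):
        d=ray(c,p);P=np.eye(3)-np.outer(d,d);A.append(P);b.append(P@c["xyz"])
    A=np.vstack(A);b=np.hstack(b);X=np.linalg.lstsq(A,b,rcond=None)[0]
    return X,np.linalg.norm(A@X-b)
def onz(c,p,z):
    d=ray(c,p);return c["xyz"]+d*(z-c["xyz"][2])/d[2]
def proj(c,X):
    v=c["R"].T@(np.asarray(X)-c["xyz"]);return np.array([c["cx"]-c["f"]*v[0]/v[2],c["cy"]+c["f"]*v[1]/v[2]])
E
python3 - <<'E'
from h import *
np.set_printoptions(precision=4,suppress=True)
s,t=snap("side"),snap("top")
for nm,a,b in(("duck",(295.3,212),(285.2,172.1)),("hinge",(268.2,218.1),(296.6,154.1)),("mat",(304.8,163.3),(428.8,163.3)),("bowl",(297.3,188.1),(364.7,172.4)),("cup",(221.6,210.7),(314.1,116.1))):
    print(nm,*tri(s,a,t,b))
for c,n in((s,"side"),(t,"top")):
    h=cv2.cvtColor(c["pixels"],cv2.COLOR_BGR2HSV)
    blue=cv2.inRange(h,(105,150,60),(125,255,255))
    k,l,st,ce=cv2.connectedComponentsWithStats(blue)
    print(n,"blue",[(st[i].tolist(),ce[i]) for i in range(1,k) if st[i,4]>150])
    red=cv2.inRange(h,(0,235,70),(3,255,255))
    k,l,st,ce=cv2.connectedComponentsWithStats(red)
    print(n,"red",[(st[i].tolist(),ce[i]) for i in range(1,k) if st[i,4]>25])
    m=[d for d in r.silhouettes(n,"duck_center")]
    for d in m: 
        ys,xs=np.nonzero(d["mask"]);print("duck",d["pixel"],d["p"],np.linalg.eigh(np.cov(xs,ys))[1][:,1],len(xs))
a=cv2.resize(s["pixels"][170:280,240:360],None,fx=5,fy=5,interpolation=cv2.INTER_CUBIC)
b=cv2.resize(t["pixels"][140:220,245:325],None,fx=7,fy=7,interpolation=cv2.INTER_CUBIC)
cv2.imwrite("pics/s1.png",a);cv2.imwrite("pics/t1.png",b)
E
```

```text
duck [0.5944 0.2141 0.1261] 0.0023994395137483192
hinge [0.6569 0.1864 0.085 ] 0.0005513919941466074
mat [ 0.636  -0.1864  0.0311] 0.005899361639826328
bowl [ 0.6171 -0.0012  0.0545] 0.009335031805276266
cup [0.7764 0.1381 0.0602] 0.002416354978964531
side blue [([284, 156, 37, 18, 491], array([301.8208, 164.5112]))]
side red [([530, 92, 15, 10, 47], array([536.7447,  96.7234])), ([556, 94, 14, 7, 36], array([564.0833,  97.1667])), ([541, 96, 15, 16, 87], array([548.2299, 103.7931])), ([305, 220, 37, 28, 201], array([325.7761, 234.7811]))]
duck [292.0, 207.3] 0.87 [-0.965  -0.2621] 758
duck [423.3, 266.4] 0.81 [0.6557 0.755 ] 1511
duck [346.3, 336.6] 0.59 [-0.2527  0.9676] 401
top blue [([411, 146, 37, 36, 1037], array([429.0366, 163.5227]))]
top red [([260, 188, 34, 24, 75], array([275.16  , 201.4133]))]
duck [285.5, 172.3] 0.81 [0.2865 0.9581] 369
duck [275.6, 282.9] 0.58 [-0.5824  0.8129] 723
duck [203.9, 226.6] 0.52 [-0.9804 -0.1969] 174
```

View pics/s1.png

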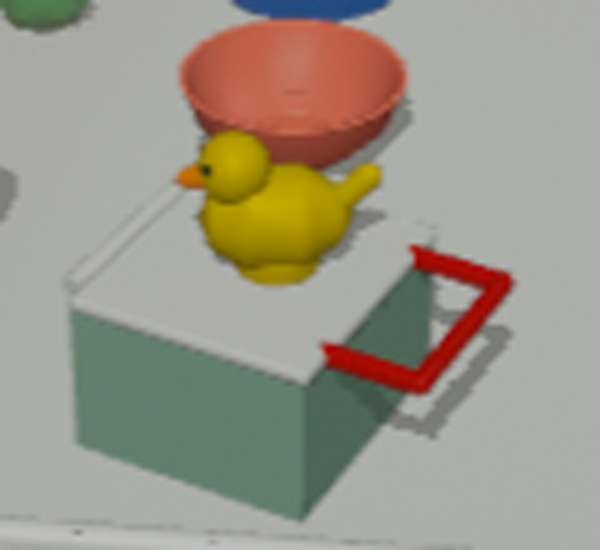

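View pics/t1.png

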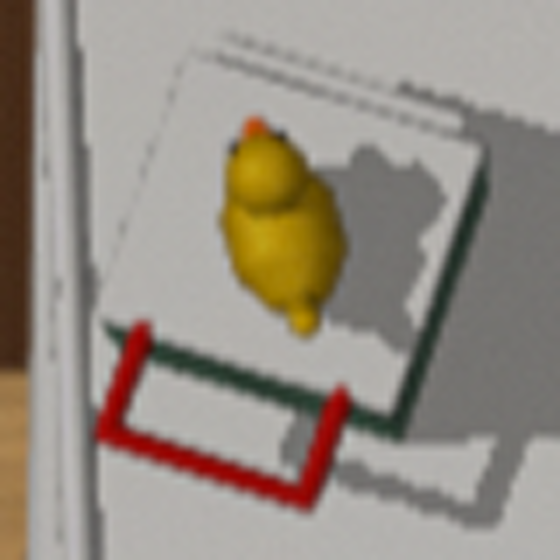

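The crops give corners. The bar ends are at side (324,246.4) and (341,226.4), and top (260.7,201.9) and (288.6,211). The duck's beak is at side (277.6,205.6) and top (281,158), its tail at side (314,205) and top (288.6,186.4).

```bash
python3 - <<'E'
from h import *
np.set_printoptions(precision=4,suppress=True)
s,t=snap("side"),snap("top")
P={}
for nm,a,b in(("bar+",(323.6,246),(260.4,201.6)),("bar-",(340.6,226),(288.3,210.7)),("hinge",(268.2,218.1),(296.6,154.1)),("mat",(301.8,164.5),(429,163.5)),("beak",(277.6,205.6),(280.8,157.6)),("tail",(314,205),(288.3,186)),
  ("lidFL",(301,246.5),(259.5,186.5)),("bigduck",(425.5,267.3),(277,280.9)),("duck",(295.3,212),(285.2,172.1))):
    P[nm],e=tri(s,a,t,b); print(nm,P[nm],round(e,4))
m=(P["bar+"]+P["bar-"])/2; print("bar mid",m, P["bar+"]-P["bar-"],"len",np.linalg.norm(P["bar+"]-P["bar-"]))
d=(P["bar+"]-P["bar-"]);print("lid x yaw from bar",np.degrees(np.arctan2(d[1],d[0]))-90)
h=P["hinge"]-m;print("bar->hinge",h,np.linalg.norm(h[:2]),np.degrees(np.arctan2(h[1],h[0])))
d=P["beak"]-P["tail"];print("duck yaw",np.degrees(np.arctan2(d[1],d[0])),np.linalg.norm(d))
a,b=onz(t,(285.5-.2865*10,172.3-9.58),.126),onz(t,(285.5+2.865,172.3+9.58),.126);d=a-b;print("duck yaw mask",np.degrees(np.arctan2(d[1],d[0])),onz(t,(285.4,172.2),.126))
print("bar top z.096",onz(t,(260.4,201.6),.096),onz(t,(288.3,210.7),.096),"side",onz(s,(323.6,246),.096),onz(s,(340.6,226),.096))
M=R.from_rotvec(r.observe()["tcp_rot"]).as_matrix();print(M)
yd=np.radians(np.degrees(np.arctan2(d[1],d[0])))
E
```

```text
bar+ [0.5241 0.2821 0.096 ] 0.0004
bar- [0.4978 0.208  0.097 ] 0.0007
hinge [0.6569 0.1864 0.085 ] 0.0006
mat [ 0.6413 -0.1887  0.0243] 0.0004
beak [0.6293 0.2241 0.1444] 0.0018
tail [0.5553 0.2048 0.1412] 0.0004
lidFL [0.5676 0.2856 0.0916] 0.0025
bigduck [0.3159 0.2425 0.0374] 0.0014
duck [0.5944 0.2141 0.1261] 0.0024
bar mid [0.5109 0.245  0.0965] [ 0.0264  0.0741 -0.001 ] len 0.0786824463348575
lid x yaw from bar -19.597627743623434
bar->hinge [ 0.146  -0.0586 -0.0115] 0.15731793468210817 -21.878011199348297
duck yaw 14.626923272159859 0.0765006407092896
duck yaw mask 16.28935412042237 [0.5959 0.2136 0.126 ]
bar top z.096 [0.5238 0.2821 0.096 ] [0.4984 0.208  0.096 ] side [0.5244 0.282  0.096 ] [0.4973 0.2066 0.096 ]
[[-0.9575  0.2886  0.    ]
 [ 0.2886  0.9575  0.0001]
 [-0.      0.0001 -1.    ]]
```

```bash
cat >> h.py <<'E'
np.set_printoptions(precision=4,suppress=True)
def tool(yaw,pitch):
    """tool rotation: fingers (z) point at heading yaw, pitch deg below level; y closes in the vertical plane"""
    y,p=np.radians([yaw,pitch]); z=np.array([np.cos(y)*np.cos(p),np.sin(y)*np.cos(p),-np.sin(p)])
    x=np.array([-np.sin(y),np.cos(y),0]); return np.c_[x,np.cross(z,x),z]
def down(yaw_y):
    a=np.radians(yaw_y); y=np.array([np.cos(a),np.sin(a),0]); z=np.array([0,0,-1.]); return np.c_[np.cross(y,z),y,z]
def row(pos,Rm):
    o=r.observe(); M=R.from_rotvec(o["tcp_rot"]).as_matrix()
    out=[]
    for S in (np.eye(3),np.diag([-1,-1,1.])):
        out.append((np.round(M.T@(np.asarray(pos)-o["tcp_pos"])*1000,1),np.round(np.degrees(R.from_matrix(M.T@Rm@S).as_rotvec()),1)))
    print("t",o["t"],"q",o["joint_positions"]); print(*out,sep="\n")
E
python3 - <<'E'
from h import *
row((.594,.214,.209),down(105)); row((.594,.214,.109),down(105))
E
```

```text
t 1.1 q [-1.377   0.3984  0.0451  1.5366 -0.0187  1.2069 -0.0507]
(array([-506.9, -273.7,   -0.3]), array([  0. ,   0. , -31.8]))
(array([-506.9, -273.7,   -0.3]), array([  0. ,  -0. , 148.2]))
t 1.1 q [-1.377   0.3984  0.0451  1.5366 -0.0187  1.2069 -0.0507]
(array([-506.9, -273.7,   99.7]), array([  0. ,   0. , -31.8]))
(array([-506.9, -273.7,   99.7]), array([  0. ,  -0. , 148.2]))
```

```bash
python3 -m crank '[-30,-16,-5,0,0,-2, -76,-41,-10,0,0,-6, -122,-66,-10,0,0,-10, -168,-91,-10,0,0,-13, -214,-116,-10,0,0,-16, -260,-140,-10,0,0,-19, -306,-165,-10,0,0,-22, -350,-189,-10,0,0,-25, -390,-210,-10,0,0,-27, -410,-221,-10,0,0,-28]' 1 40
python3 - <<'E'
from h import *
row((.594,.214,.209),down(105))
E
```

```text
t: 2.1
tcp_pos: [0.5194, 0.2882, 0.2191]
tcp_rot: [-0.301, 3.125, -0.002]
wrist_force: [-0.1, 0.0, -0.1]
opening: 0.0853
grasp_force: 0.0
t 2.1 q [-0.7335  0.2939  0.1922  1.6674 -0.0576  1.185   1.2353]
(array([-59. , -87. ,  10.3]), array([-0.1,  0.1, -4. ]))
(array([-59. , -87. ,  10.3]), array([  0.1,   0.1, 176. ]))
```

```bash
python3 -m crank '[-20,-29,3,0,0,-2, -40,-58,6,0,0,-3, -53,-78,9,0,0,-4, -59,-87,10,0,0,-4, -59,-87,10,0,0,-4, -59,-87,10,0,0,-4]'
python3 - <<'E'
from h import *
s,t=snap("side"),snap("top")
a=cv2.resize(s["pixels"][150:260,230:370],None,fx=5,fy=5,interpolation=cv2.INTER_CUBIC)
cv2.imwrite("pics/s2.png",a)
row((.594,.214,.109),down(105))
E
```

```text
t: 2.7
tcp_pos: [0.5903, 0.2203, 0.2087]
tcp_rot: [0.418, -3.113, -0.002]
wrist_force: [0.4, -0.3, 0.3]
opening: 0.0854
grasp_force: 0.0
t 2.8 q [-0.5892  0.369   0.217   1.5915 -0.0853  1.1902  1.485 ]
(array([-2. , -7.9, 99.9]), array([ 0.1, -0. ,  0.4]))
(array([-2. , -7.9, 99.9]), array([   0. ,    0.1, -179.6]))
```

View pics/s2.png

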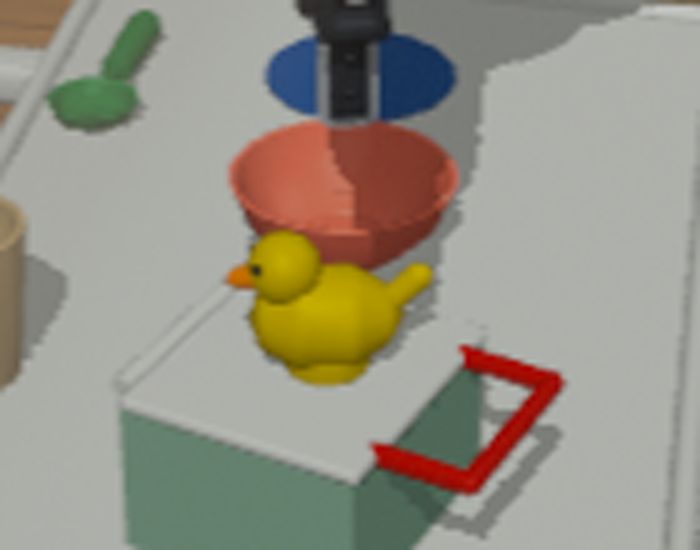

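The gripper hangs over the duck, lined up with its body (crop 348 against body centre about 330). It is about 8 mm short of the target, so I correct while descending.

```bash
python3 -m crank '[-2,-8,5,0,0,0, -2,-8,15,0,0,0, -2,-8,25,0,0,0, -2,-8,25,0,0,0, -2,-8,25,0,0,0]'
python3 - <<'E'
from h import *
row((.594,.214,.109),down(105)); s,t=snap("side"),snap("top"); o=r.observe()
print(o["tcp_pos"], "tip side px",proj(s,o["tcp_pos"]),"duck side px",proj(s,(.594,.214,.126)))
print([ (d["pixel"],d["p"]) for d in r.place_of("side","duck_center")])
E
```

```text
t: 3.3
tcp_pos: [0.5947, 0.2115, 0.183]
tcp_rot: [0.416, -3.113, 0.0]
wrist_force: [-0.8, 0.2, -0.3]
opening: 0.0854
grasp_force: 0.0
t 3.3 q [-0.5737  0.3921  0.2185  1.6185 -0.0914  1.1423  1.5036]
(array([-0. ,  2.6, 74. ]), array([ 0. , -0.1,  0.2]))
(array([-0. ,  2.6, 74. ]), array([   0.1,    0. , -179.8]))
[0.5954 0.2116 0.1839] tip side px [294.2733 187.158 ] duck side px [294.7366 211.799 ]
[([346.5, 338.4], 0.88), ([295.5, 211.9], 0.65), ([421.9, 270.2], 0.55)]
```

```bash
python3 -m crank '[0,2,15,0,0,0, 0,2,33,0,0,0, 0,2,51,0,0,0, 0,2,65,0,0,0, 0,2,72,0,0,0, 0,2,74,0,0,0, 0,2,74,0,0,0, 0,2,74,0,0,0]' && python3 -m crank '[0,0,0,0,0,0, 0,0,0,0,0,0, 0,0,0,0,0,0, 0,0,0,0,0,0, 0,0,0,0,0,0, 0,0,0,0,0,0, 0,0,0,0,0,0, 0,0,0,0,0,0]' 0 40
```

```text
t: 4.25
tcp_pos: [0.5954, 0.2136, 0.1106]
tcp_rot: [-0.416, 3.112, 0.001]
wrist_force: [0.3, 0.4, 0.1]
opening: 0.0855
grasp_force: 0.0
t: 5.05
tcp_pos: [0.5948, 0.2135, 0.1101]
tcp_rot: [-0.416, 3.114, 0.0]
wrist_force: [-1.4, 0.9, 4.7]
opening: 0.0349
grasp_force: 34.5
```

The opening of 35 mm and the +4.7 N upward force say the pads are above the barrel's middle. I reopen, go 8 mm lower and grip again.

```bash
python3 -m crank '[0,0,0,0,0,0, 0,0,0,0,0,0, 0,0,0,0,0,0, 0,0,0,0,0,0, 0,0,3,0,0,0, 0,0,8,0,0,0, 0,0,8,0,0,0, 0,0,8,0,0,0]' 1 && python3 -m crank '[0,0,0,0,0,0, 0,0,0,0,0,0, 0,0,0,0,0,0, 0,0,0,0,0,0, 0,0,0,0,0,0, 0,0,0,0,0,0, 0,0,0,0,0,0, 0,0,0,0,0,0]' 0 40
python3 - <<'E'
from h import *
s=snap("side");t=snap("top")
cv2.imwrite("pics/s3.png",cv2.resize(s["pixels"][150:260,230:370],None,fx=5,fy=5,interpolation=cv2.INTER_CUBIC))
E
```

```text
t: 5.85
tcp_pos: [0.5945, 0.2133, 0.1013]
tcp_rot: [0.416, -3.113, 0.0]
wrist_force: [0.6, 0.3, 0.4]
opening: 0.086
grasp_force: 0.0
t: 6.65
tcp_pos: [0.5948, 0.2135, 0.1021]
tcp_rot: [-0.416, 3.114, 0.0]
wrist_force: [-1.3, -0.6, 4.5]
opening: 0.0406
grasp_force: 40.0
```

View pics/s3.png

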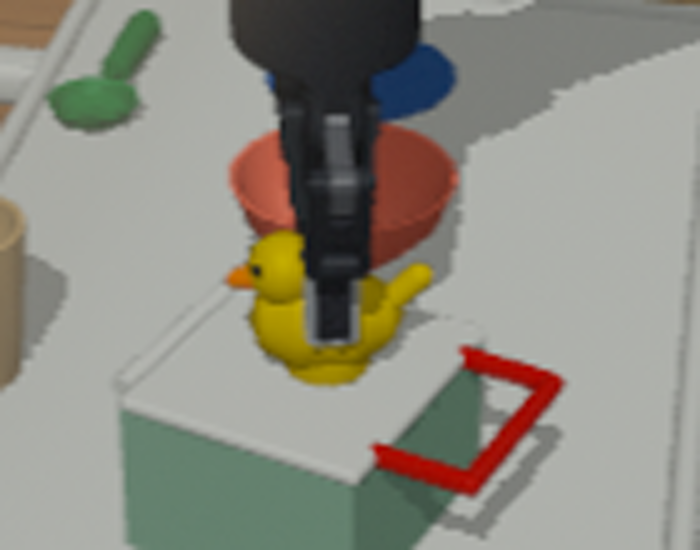

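The duck is upright with the pads just above the barrel's middle (40.6 mm). I regrip once more, 4 mm lower, for a safe hold, then lift.

```bash
python3 -m crank '[0,0,0,0,0,0, 0,0,0,0,0,0, 0,0,0,0,0,0, 0,0,4,0,0,0, 0,0,4,0,0,0, 0,0,4,0,0,0]' 1 && python3 -m crank '[0,0,0,0,0,0, 0,0,0,0,0,0, 0,0,0,0,0,0, 0,0,0,0,0,0, 0,0,0,0,0,0, 0,0,0,0,0,0, 0,0,0,0,0,0, 0,0,0,0,0,0]' 0 35 && python3 -m crank '[0,0,-4,0,0,0, 0,0,-15,0,0,0, 0,0,-30,0,0,0, 0,0,-50,0,0,0, 0,0,-70,0,0,0, 0,0,-85,0,0,0, 0,0,-90,0,0,0, 0,0,-90,0,0,0]'
python3 - <<'E'
from h import *
row((.641,-.1887,.190),down(105-45))
E
```

```text
t: 7.35
tcp_pos: [0.5945, 0.2133, 0.0973]
tcp_rot: [0.416, -3.113, 0.0]
wrist_force: [-0.0, 0.0, 0.3]
opening: 0.0858
grasp_force: 0.0
t: 8.15
tcp_pos: [0.5948, 0.2134, 0.0981]
tcp_rot: [-0.416, 3.114, 0.0]
wrist_force: [-1.6, -1.2, 4.0]
opening: 0.0424
grasp_force: 35.5
t: 8.95
tcp_pos: [0.5952, 0.2136, 0.1888]
tcp_rot: [-0.416, 3.112, 0.001]
wrist_force: [-0.4, 0.9, -1.3]
opening: 0.0425
grasp_force: 35.6
t 8.95 q [-0.577   0.3874  0.2192  1.6118 -0.0904  1.1504  1.4998]
(array([  61.5, -400.2,   -1.5]), array([ 0.1,  0.1, 45.2]))
(array([  61.5, -400.2,   -1.5]), array([  -0.1,    0.1, -134.8]))
```

```bash
python3 -m crank '[3,-20,0,0,0,2, 9,-55,0,0,0,6, 15,-98,0,0,0,11, 22,-141,0,0,0,16, 29,-184,0,0,0,21, 35,-227,0,0,0,26, 42,-270,0,0,0,31, 48,-310,0,0,0,35, 53,-345,0,0,0,38, 57,-370,0,0,0,40]' && python3 -m crank '[7,-18,0,0,0,2, 12,-26,0,0,0,2, 12,-26,0,0,0,2, 12,-26,0,0,0,2]'
python3 - <<'E'
from h import *
row((.641,-.1887,.025),down(105-45))
s,t=snap("side"),snap("top")
for c,n in((s,"side"),(t,"top")): print([(d["pixel"],round(d["p"],2)) for d in r.place_of(n,"duck_center")],proj(c,r.observe()["tcp_pos"]+[0,0,.024]))
E
```

```text
t: 9.95
tcp_pos: [0.6348, -0.164, 0.1865]
tcp_rot: [-0.685, -3.064, 0.004]
wrist_force: [-0.0, 0.0, -1.1]
opening: 0.0428
grasp_force: 35.6
t: 10.35
tcp_pos: [0.615, -0.1754, 0.1876]
tcp_rot: [-0.724, -3.057, -0.003]
wrist_force: [-0.4, 0.2, -0.9]
opening: 0.0423
grasp_force: 35.6
t 10.35 q [-0.1395  0.4324  0.4808  1.5983 -0.2145  1.1637  1.4945]
(array([-29.3,  -0.5, 162.6]), array([ 0.1, -0. ,  3.3]))
(array([-29.3,  -0.5, 162.6]), array([   0.1,    0.1, -176.7]))
[([345.3, 335.9], 0.93), ([313.1, 100.3], 0.72), ([426.2, 267.8], 0.64)] [311.0277 104.6155]
[([203.8, 228.4], 0.63), ([278.2, 282.3], 0.6), ([441.1, 152.8], 0.57)] [440.9175 154.2217]
```

```bash
python3 -m crank '[-10,0,5,0,0,0, -20,0,20,0,0,0, -29,0,45,0,0,0, -29,0,75,0,0,0, -29,0,100,0,0,0, -29,0,125,0,0,0, -29,0,142,0,0,0, -29,0,153,0,0,0, -29,0,157,0,0,0, -29,0,157,0,0,0]'
python3 - <<'E'
from h import *
row((.641,-.1887,.024),down(57))
s,t=snap("side"),snap("top")
for c,n in((s,"side"),(t,"top")): print([(d["pixel"],round(d["p"],2)) for d in r.place_of(n,"duck_center")],proj(c,r.observe()["tcp_pos"]+[0,0,.024]))
E
```

```text
t: 11.55
tcp_pos: [0.6413, -0.1904, 0.0307]
tcp_rot: [0.727, 3.056, 0.0]
wrist_force: [-0.1, -0.7, 0.1]
opening: 0.0424
grasp_force: 35.6
t 11.55 q [-0.0666  0.6409  0.417   1.6544 -0.3112  0.9123  1.5724]
(array([1. , 1.4, 6.7]), array([0. , 0. , 6.2]))
(array([1. , 1.4, 6.7]), array([  -0. ,    0. , -173.8]))
[([428.7, 270.1], 0.88), ([344.9, 337.1], 0.78), ([302.8, 153.5], 0.73)] [301.6307 154.2009]
[([274.6, 282.5], 0.61), ([203.0, 225.9], 0.56), ([430.8, 160.9], 0.45)] [432.1349 160.4559]
```

Lower until light contact shows.

```bash
python3 -m crank '[0,0,2,0,0,0, 0,0,4,0,0,0, 0,0,6,0,0,0, 0,0,6,0,0,0, 0,0,6,0,0,0]' && python3 -m crank '[0,0,1,0,0,0, 0,0,2,0,0,0, 0,0,2,0,0,0]'
```

```text
t: 12.25
tcp_pos: [0.6409, -0.1902, 0.0245]
tcp_rot: [-0.727, -3.056, -0.0]
wrist_force: [-0.3, 0.5, -0.8]
opening: 0.0426
grasp_force: 35.6
t: 12.55
tcp_pos: [0.6412, -0.1904, 0.0234]
tcp_rot: [0.727, 3.056, 0.001]
wrist_force: [-1.5, 0.4, 4.5]
opening: 0.042
grasp_force: 36.1
```

```bash
python3 -m crank '[0,0,0,0,0,0, 0,0,0,0,0,0, 0,0,0,0,0,0, 0,0,0,0,0,0, 0,0,0,0,0,0, 0,0,-8,0,0,0, 0,0,-25,0,0,0, 0,0,-50,0,0,0, 0,0,-80,0,0,0, 0,0,-110,0,0,0]' 1 && python3 -m crank '[0,0,-30,0,0,0, 0,0,-60,0,0,0, 0,0,-80,0,0,0, 0,0,-85,0,0,0]'
python3 - <<'E'
from h import *
s=snap("side");t=snap("top")
for n,c in(("side",s),("top",t)): print([(d["pixel"],round(d["p"],2)) for d in r.place_of(n,"duck_center")],proj(c,(.641,-.1887,.051)))
cv2.imwrite("pics/s4.png",s["pixels"][100:290,180:480].repeat(2,0).repeat(2,1))
row((.40,.29,.25),tool(-20,60)); print(tool(-20,60))
E
```

```text
t: 13.55
tcp_pos: [0.6412, -0.1905, 0.1354]
tcp_rot: [0.727, 3.055, 0.0]
wrist_force: [0.3, -0.3, 0.3]
opening: 0.0854
grasp_force: 0.0
t: 13.95
tcp_pos: [0.6427, -0.1913, 0.2225]
tcp_rot: [0.726, 3.049, 0.0]
wrist_force: [0.6, 0.0, 0.6]
opening: 0.0857
grasp_force: 0.0
[([342.6, 336.5], 0.94), ([426.2, 269.9], 0.91), ([304.2, 155.7], 0.76)] [301.8647 156.1148]
[([203.5, 227.0], 0.76), ([274.8, 282.1], 0.69), ([434.0, 161.8], 0.6)] [431.0807 161.2511]
t 14.15 q [-0.1131  0.4655  0.4862  1.4868 -0.2232  1.2463  1.5043]
(array([430.8, 320.3, -32.6]), array([-24.6, -21.8,  81.2]))
(array([430.8, 320.3, -32.6]), array([ 22.5, -25.4, -94.3]))
[[ 0.342   0.8138  0.4698]
 [ 0.9397 -0.2962 -0.171 ]
 [ 0.      0.5    -0.866 ]]
```

View pics/s4.png

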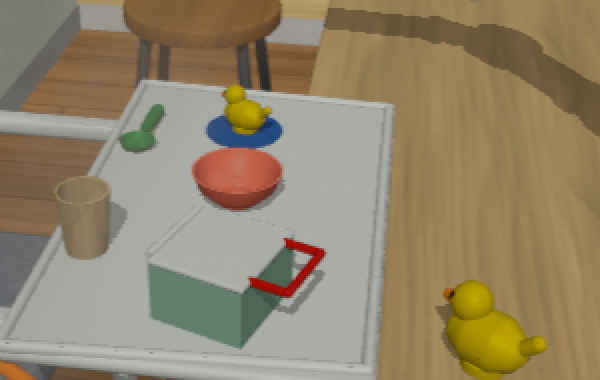

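The duck stands upright in the middle of the mat, at side (303,156). Next is the handle: move to a pre-grasp with the tool pitched 60° along the lid's x.

```bash
python3 - <<'E'
from h import *
row((.476,.258,.24),tool(-20,60))
E
```

```text
t 14.15 q [-0.1131  0.4655  0.4862  1.4868 -0.2232  1.2463  1.5043]
(array([348.5, 325.9, -22.7]), array([-24.6, -21.8,  81.2]))
(array([348.5, 325.9, -22.7]), array([ 22.5, -25.4, -94.3]))
```

```bash
python3 -m crank '[14,13,-10,-1,-1,3, 38,36,-20,-3,-2,9, 66,62,-30,-5,-4,16, 94,88,-30,-7,-6,22, 122,114,-30,-9,-8,29, 150,140,-30,-11,-9,35, 178,166,-30,-13,-11,42, 206,192,-30,-15,-13,48, 230,215,-30,-16,-14,54, 245,228,-30,-17,-15,57]' 0.35
python3 - <<'E'
from h import *
row((.476,.258,.24),tool(-20,60))
E
```

```text
t: 15.15
tcp_pos: [0.5292, 0.1094, 0.2456]
tcp_rot: [1.854, 2.142, 0.29]
wrist_force: [-0.2, 0.2, 0.4]
opening: 0.03
grasp_force: 0.0
t 15.15 q [-0.7718 -0.0403  0.3653  2.0302  0.2507  0.85   -0.3982]
(array([154.1, -29. , -19. ]), array([-8.7, -7. , 26.9]))
(array([154.1, -29. , -19. ]), array([   9.6,  -11.9, -152.4]))
```

```bash
python3 -m crank '[20,-4,-3,-1,-1,4, 45,-8,-6,-3,-2,9, 72,-13,-9,-4,-4,14, 100,-19,-12,-6,-5,19, 127,-24,-15,-7,-6,23, 147,-28,-18,-8,-7,26, 154,-29,-19,-9,-7,27, 154,-29,-19,-9,-7,27, 154,-29,-19,-9,-7,27]'
python3 - <<'E'
from h import *
row((.476,.258,.16),tool(-20,60))
E
```

```text
t: 16.05
tcp_pos: [0.4769, 0.2555, 0.2403]
tcp_rot: [2.193, 1.538, 0.416]
wrist_force: [-0.5, -0.3, 0.7]
opening: 0.0299
grasp_force: 0.0
t 16.05 q [-0.9783  0.0361  0.0808  2.032   0.6069  0.9831 -1.5663]
(array([  2. , -41.9,  68.5]), array([ 0.2, -0.1,  0.1]))
(array([  2. , -41.9,  68.5]), array([   0.1,    0.4, -179.9]))
```

```bash
python3 -m crank '[0,-6,10,0,0,0, 1,-18,30,0,0,0, 2,-30,50,0,0,0, 2,-39,64,0,0,0, 2,-42,68,0,0,0, 2,-42,68,0,0,0, 2,-42,68,0,0,0]'
python3 - <<'E'
from h import *
T=tool(-20,60)
row(np.array((.511,.245,.0965))+.016*T[:,2],T)
s,t=snap("side"),snap("top")
o=r.observe();print(o["tcp_pos"],proj(s,o["tcp_pos"]))
cv2.imwrite("pics/s5.png",cv2.resize(s["pixels"][170:280,240:380],None,fx=5,fy=5,interpolation=cv2.INTER_CUBIC))
E
```

```text
t: 16.75
tcp_pos: [0.4767, 0.2593, 0.1621]
tcp_rot: [2.195, 1.537, 0.421]
wrist_force: [-0.1, -0.4, 0.7]
opening: 0.0299
grasp_force: 0.0
t 16.75 q [-0.9833  0.1351  0.0842  2.1212  0.6878  0.8284 -1.7107]
(array([-2.1, -1.1, 91.4]), array([ 0.3, -0.2, -0.1]))
(array([-2.1, -1.1, 91.4]), array([ -0.3,  -0.5, 179.9]))
[0.4767 0.2598 0.1625] [350.3051 214.1304]
```

View pics/s5.png

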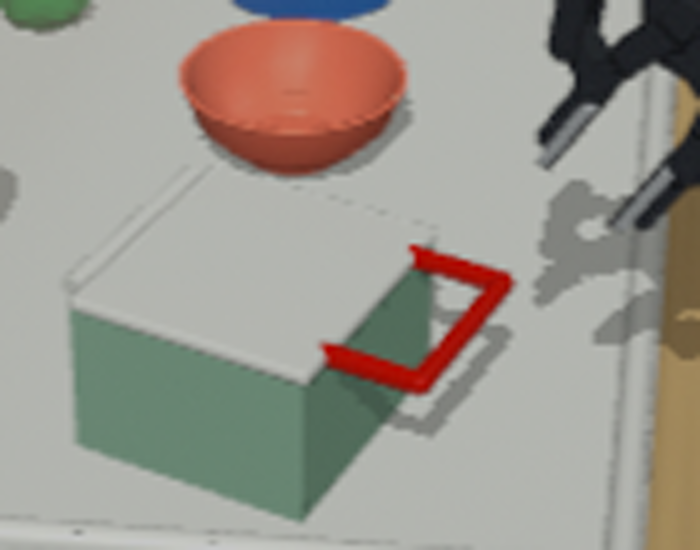

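The fingers straddle the line to the bar (crop 462,330). I narrow the opening slightly and slide in.

```bash
python3 -m crank '[-2,-1,10,0,0,0, -2,-1,28,0,0,0, -2,-1,46,0,0,0, -2,-1,62,0,0,0, -2,-1,74,0,0,0, -2,-1,83,0,0,0, -2,-1,89,0,0,0, -2,-1,91,0,0,0, -2,-1,91,0,0,0, -2,-1,91,0,0,0]' 0.3
python3 - <<'E'
from h import *
T=tool(-20,60)
row(np.array((.511,.245,.0965))+.016*T[:,2],T)
s,t=snap("side"),snap("top")
cv2.imwrite("pics/s6.png",cv2.resize(s["pixels"][170:280,240:380],None,fx=5,fy=5,interpolation=cv2.INTER_CUBIC))
E
```

```text
t: 17.85
tcp_pos: [0.5179, 0.2429, 0.0828]
tcp_rot: [2.194, 1.538, 0.421]
wrist_force: [0.0, 0.5, 0.5]
opening: 0.0255
grasp_force: 0.0
t 17.85 q [-0.9346  0.2938  0.1412  2.1499  0.8043  0.6274 -1.7987]
(array([-0.4,  0.6,  0.5]), array([ 0.3, -0.2, -0. ]))
(array([-0.4,  0.6,  0.5]), array([ -0.4,  -0.5, 180. ]))
```

View pics/s6.png

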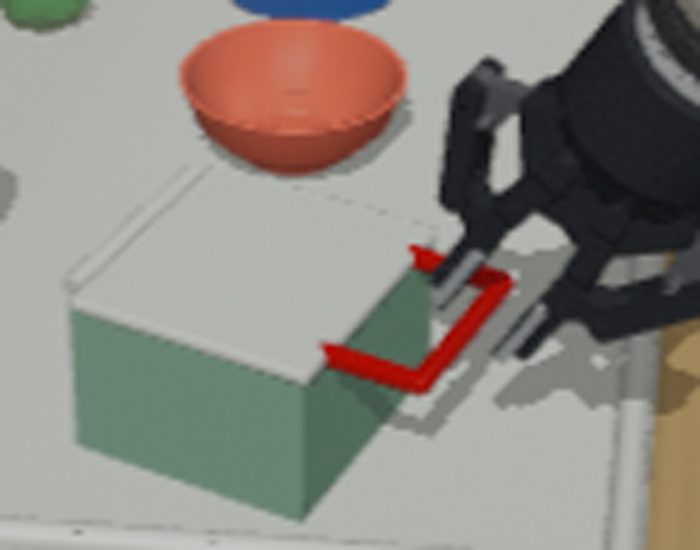

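The fingers straddle the bar but reach it only with the tips (tip midpoint at crop 476,330 against bar 462,330). I advance 8 mm, then close.

```bash
python3 -m crank '[0,1,3,0,0,0, 0,1,6,0,0,0, 0,1,8,0,0,0, 0,1,8,0,0,0, 0,1,8,0,0,0]' && python3 -m crank '[0,0,0,0,0,0, 0,0,0,0,0,0, 0,0,0,0,0,0, 0,0,0,0,0,0, 0,0,0,0,0,0, 0,0,0,0,0,0]' 0 40
python3 - <<'E'
from h import *
o=r.observe()
s,t=snap("side"),snap("top")
cv2.imwrite("pics/s7.png",cv2.resize(s["pixels"][190:270,280:380],None,fx=6,fy=6,interpolation=cv2.INTER_CUBIC))
M=R.from_rotvec(o["tcp_rot"]).as_matrix()
# arc: grip point g=tcp-.0187z carried on circle about hinge; tool pitch kept
a=np.radians(-20); u=np.array([np.cos(a),np.sin(a),0])
for d in (0,10,20,30,40,50,60):
    q=np.radians(d); D=.152*((1-np.cos(q))*u+np.sin(q)*np.array([0,0,1])); print(d,np.round(M.T@D*1000,1))
row(o["tcp_pos"],M)
E
```

```text
t: 18.45
tcp_pos: [0.5225, 0.2407, 0.0758]
tcp_rot: [2.194, 1.538, 0.419]
wrist_force: [-1.0, -1.2, 0.8]
opening: 0.0255
grasp_force: 0.0
t: 19.05
tcp_pos: [0.5227, 0.2408, 0.0761]
tcp_rot: [2.194, 1.538, 0.42]
wrist_force: [-0.8, 0.4, 1.7]
opening: 0.0073
grasp_force: 39.1
0 [0. 0. 0.]
10 [  0.1  15.3 -21.6]
20 [  0.1  34.1 -40.3]
30 [  0.2  55.9 -55.3]
40 [  0.2  80.  -66.4]
50 [  0.3 105.6 -73.1]
60 [  0.3 132.  -75.3]
t 19.15 q [-0.9293  0.3096  0.1476  2.149   0.8152  0.6107 -1.8053]
(array([ 0. ,  0.1, -0. ]), array([-0.,  0., -0.]))
(array([ 0. ,  0.1, -0. ]), array([  0.,   0., 180.]))
```

View pics/s7.png

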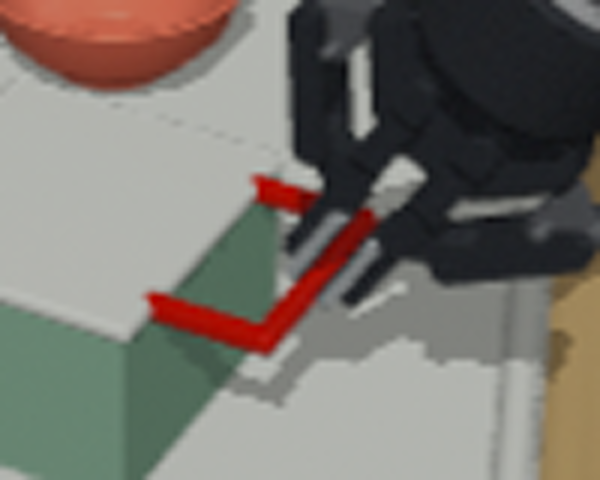

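The pads hold the bar near its middle (opening 7 mm, 39 N). I lift along the arc with the tool angle kept, letting the round bar turn in the pads.

```bash
python3 -m crank '[0,3,-5,0,0,0, 0,9,-13,0,0,0, 0,15,-22,0,0,0, 0,21,-29,0,0,0, 0,28,-35,0,0,0, 0,34,-40,0,0,0, 0,41,-46,0,0,0, 0,48,-50,0,0,0, 0,56,-55,0,0,0, 0,56,-55,0,0,0]'
python3 - <<'E'
from h import *
o=r.observe(); M=R.from_rotvec(o["tcp_rot"]).as_matrix(); a=np.radians(-20); u=np.array([np.cos(a),np.sin(a),0])
p0=np.array([.5227,.2408,.0761]); print("moved",(o["tcp_pos"]-p0)@u,(o["tcp_pos"]-p0)[2],o["wrist_force"],o["opening"],o["grasp_force"])
for d in (40,50,60):
    q=np.radians(d); print(d,np.round(M.T@(p0+.152*((1-np.cos(q))*u+np.sin(q)*np.array([0,0,1]))-o["tcp_pos"])*1000,1))
E
```

```text
t: 20.15
tcp_pos: [0.5438, 0.2328, 0.1538]
tcp_rot: [2.195, 1.534, 0.423]
wrist_force: [-0.1, -0.2, 0.2]
opening: 0.0001
grasp_force: 0.0
moved 0.0225596451005496 0.07766284795429626 [-0.1025 -0.1871  0.1717] 0.00014842690048311698 0.0
40 [  0.4  21.4 -10.7]
50 [  0.5  47.  -17.4]
60 [  0.6  73.4 -19.5]
```

```bash
python3 - <<'E'
from h import *
s,t=snap("side"),snap("top")
for c,n in((s,"side"),(t,"top")):
    h=cv2.cvtColor(c["pixels"],cv2.COLOR_BGR2HSV)
    red=cv2.inRange(h,(0,235,70),(3,255,255)); k,l,st,ce=cv2.connectedComponentsWithStats(red)
    print(n,[(st[i].tolist(),ce[i]) for i in range(1,k) if st[i,4]>15 and 250<ce[i][0]<400])
    print([(d["pixel"],round(d["p"],2)) for d in r.place_of(n,"lid_bar")],[(d["pixel"],round(d["p"],2)) for d in r.place_of(n,"duck_center")])
T=tool(-20,60)
def f(label,p,T,obs):
    print(label,"obs",obs,[ (int(k*1000),proj(s,np.array(p)-k*T[:,2])) for k in (0,.01,.02,.03)])
f("s6 mid tips",(.5179,.2429,.0828),T,(335,236.5)) 
f("s7 mid tips",(.5227,.2408,.0761),T,(333,236))
f("s5 mid tips",(.4767,.2598,.1625),T,(356.5,209.5))
D=down(105)
f("s2 near finger",np.array((.5915,.2205,.2087))+.043*D[:,1],D,(299.6,174.5))
f("s3 near finger",np.array((.5948,.2135,.1021))+.021*D[:,1],D,(296.5,218.5))
E
```

```text
side [([305, 220, 37, 28, 197], array([325.8883, 234.8274]))]
[([330.9, 234.8], 0.61)] [([301.8, 153.7], 0.77), ([423.7, 267.6], 0.74), ([347.6, 337.5], 0.71), ([295.3, 188.3], 0.33)]
top [([275, 197, 19, 15, 34], array([287.    , 205.3824]))]
[([274.4, 206.1], 0.77)] [([274.2, 280.4], 0.65), ([431.8, 161.0], 0.61), ([204.7, 226.6], 0.58)]
s6 mid tips obs (335, 236.5) [(0, array([328.7803, 240.1924])), (10, array([331.1157, 237.4812])), (20, array([333.48  , 234.7365])), (30, array([335.8739, 231.9574]))]
s7 mid tips obs (333, 236) [(0, array([326.4776, 241.9932])), (10, array([328.786, 239.308])), (20, array([331.123 , 236.5896])), (30, array([333.4889, 233.8374]))]
s5 mid tips obs (356.5, 209.5) [(0, array([350.3287, 214.1403])), (10, array([352.9476, 211.0932])), (20, array([355.601 , 208.0061])), (30, array([358.2895, 204.878 ]))]
s2 near finger obs (299.6, 174.5) [(0, array([297.6425, 189.7162])), (10, array([297.6625, 185.1976])), (20, array([297.6827, 180.6302])), (30, array([297.7031, 176.0131]))]
s3 near finger obs (296.5, 218.5) [(0, array([295.354 , 226.7904])), (10, array([295.3611, 222.8011])), (20, array([295.3682, 218.772 ])), (30, array([295.3754, 214.7024]))]
```

The bar slipped out and the lid is shut again, with the handle unchanged. Projecting shows the real tips sit about 17 mm behind the TCP, so the bar was held only at the pad edge. I go back and grip 12 mm deeper.

```bash
python3 - <<'E'
from h import *
row((.476,.258,.164),tool(-20,60))
E
```

```text
t 20.45 q [-0.8739  0.2042  0.1264  2.0671  0.6852  0.7379 -1.5871]
(array([  1. , -54.1, -46.4]), array([ 0.3, -0.1,  0. ]))
(array([  1. , -54.1, -46.4]), array([   0.2,    0.4, -180. ]))
```

```bash
python3 -m crank '[0,-5,-10,0,0,0, 0,-15,-25,0,0,0, 1,-30,-38,0,0,0, 1,-43,-45,0,0,0, 1,-52,-46,0,0,0, 1,-54,-46,0,0,0, 1,-54,-46,0,0,0, 1,-54,-46,0,0,0]' 0.3
python3 - <<'E'
from h import *
T=tool(-20,60); row(np.array((.511,.245,.0965))+.036*T[:,2],T)
E
```

```text
t: 21.25
tcp_pos: [0.4769, 0.2577, 0.1642]
tcp_rot: [2.194, 1.537, 0.419]
wrist_force: [-0.3, -0.7, -0.4]
opening: 0.0256
grasp_force: 0.0
t 21.25 q [-0.9685  0.1312  0.0708  2.1199  0.687   0.8337 -1.7057]
(array([ -0.5,  -2.9, 112.7]), array([ 0.3, -0.1, -0. ]))
(array([ -0.5,  -2.9, 112.7]), array([ -0.2,  -0.5, 180. ]))
```

```bash
python3 -m crank '[0,-3,12,0,0,0, 0,-3,32,0,0,0, 0,-3,52,0,0,0, 0,-3,72,0,0,0, 0,-3,88,0,0,0, 0,-3,100,0,0,0, 0,-3,108,0,0,0, 0,-3,113,0,0,0, 0,-3,113,0,0,0, 0,-3,113,0,0,0]' && python3 -m crank '[0,0,0,0,0,0, 0,0,0,0,0,0, 0,0,0,0,0,0, 0,0,0,0,0,0, 0,0,0,0,0,0, 0,0,0,0,0,0]' 0 60
```

```text
t: 22.25
tcp_pos: [0.5278, 0.2404, 0.0654]
tcp_rot: [2.194, 1.538, 0.421]
wrist_force: [0.6, -0.2, -0.8]
opening: 0.0254
grasp_force: 0.0
t: 22.85
tcp_pos: [0.5285, 0.2402, 0.0658]
tcp_rot: [2.194, 1.538, 0.422]
wrist_force: [4.7, -0.5, 2.7]
opening: 0.0074
grasp_force: 58.6
```

```bash
python3 -m crank '[0,2,-3,0,0,0, 0,5,-8,0,0,0, 0,10,-15,0,0,0, 0,15,-22,0,0,0, 0,15,-22,0,0,0, 0,15,-22,0,0,0]'
python3 - <<'E'
from h import *
s,t=snap("side"),snap("top"); print(r.observe()["opening"])
for n in("side","top"): print([(d["pixel"],round(d["p"],2)) for d in r.place_of(n,"lid_bar")])
E
```

```text
t: 23.45
tcp_pos: [0.53, 0.2397, 0.0916]
tcp_rot: [2.195, 1.538, 0.422]
wrist_force: [8.6, 0.8, -4.1]
opening: 0.0073
grasp_force: 58.5
0.00765255202837796
[([331.2, 225.8], 0.98)]
[([271.6, 204.1], 0.65)]
```

Now it holds (bar row 236 → 226, opening steady). I continue the arc, shifted slightly forward to relieve the 8 N pull.

```bash
python3 -m crank '[0,6,-4,0,0,0, 0,13,-11,0,0,0, 0,20,-18,0,0,0, 0,27,-23,0,0,0, 0,34,-28,0,0,0, 0,42,-33,0,0,0, 0,50,-37,0,0,0, 0,50,-37,0,0,0]'
python3 - <<'E'
from h import *
o=r.observe(); M=R.from_rotvec(o["tcp_rot"]).as_matrix(); a=np.radians(-20); u=np.array([np.cos(a),np.sin(a),0])
p0=np.array([.5285,.2402,.0658]); print("moved",(o["tcp_pos"]-p0)@u,(o["tcp_pos"]-p0)[2],o["wrist_force"],o["opening"],o["grasp_force"])
for d in (30,34,40,45,50,55,60):
    q=np.radians(d); print(d,np.round(M.T@(p0+.152*((1-np.cos(q))*u+np.sin(q)*np.array([0,0,1]))-o["tcp_pos"])*1000,1))
s,t=snap("side"),snap("top")
for n in("side","top"): print([(d["pixel"],round(d["p"],2)) for d in r.place_of(n,"lid_bar")])
E
```

```text
t: 24.45
tcp_pos: [0.5508, 0.2327, 0.1501]
tcp_rot: [2.196, 1.54, 0.421]
wrist_force: [-11.1, 3.8, 5.6]
opening: 0.0075
grasp_force: 60.3
moved 0.023517927822945307 0.08431538727893115 [-11.0702   3.8246   5.6468] 0.007479268169665038 60.30118703842163
30 [-0.6 -6.9  5.6]
34 [-0.5  2.5  0.6]
40 [-0.5 17.1 -5.5]
45 [-0.5 29.8 -9.5]
50 [ -0.5  42.8 -12.3]
55 [ -0.5  55.9 -14. ]
60 [ -0.4  69.2 -14.5]
[([322.7, 200.9], 0.76)]
[([272.0, 191.6], 0.81)]
```

```bash
python3 -m crank '[0,5,-3,0,0,0, 0,11,-5,0,0,0, 0,17,-8,0,0,0, 0,23,-10,0,0,0, 0,29,-12,0,0,0, 0,36,-13,0,0,0, 0,42,-15,0,0,0, 0,42,-15,0,0,0]'
python3 - <<'E'
from h import *
o=r.observe(); M=R.from_rotvec(o["tcp_rot"]).as_matrix(); a=np.radians(-20); u=np.array([np.cos(a),np.sin(a),0])
p0=np.array([.5285,.2402,.0658]); print("moved",(o["tcp_pos"]-p0)@u,(o["tcp_pos"]-p0)[2],o["wrist_force"],o["opening"],o["grasp_force"])
for d in (50,55,60,62):
    q=np.radians(d); print(d,np.round(M.T@(p0+.152*((1-np.cos(q))*u+np.sin(q)*np.array([0,0,1]))-o["tcp_pos"])*1000,1))
s,t=snap("side"),snap("top")
P=[]
for n in("side","top"): P.append(r.place_of(n,"lid_bar")); print([(d["pixel"],round(d["p"],2)) for d in P[-1]])
print(tri(s,P[0][0]["pixel"],t,P[1][0]["pixel"]), "bar from tcp",o["tcp_pos"]-.036*M[:,2])
E
```

```text
t: 25.45
tcp_pos: [0.5796, 0.2227, 0.1846]
tcp_rot: [2.195, 1.539, 0.424]
wrist_force: [-5.1, 5.7, 3.3]
opening: 0.0075
grasp_force: 60.4
moved 0.05398803759984001 0.11881929689395657 [-5.0948  5.675   3.2578] 0.007519286383885509 60.403273701667786
50 [-1.1 -0.9  2.2]
55 [-1.  12.2  0.5]
60 [-1.  25.5  0. ]
62 [-1.  30.8  0.2]
[([307.9, 178.8], 0.64), ([298.8, 190.1], 0.23)]
[([277.6, 179.2], 0.81)]
(array([0.5617, 0.2257, 0.213 ]), np.float64(0.0060614181339409545)) bar from tcp [0.5624 0.2287 0.2157]
```

```bash
python3 -m crank '[0,5,-1,0,0,0, 0,11,-1,0,0,0, 0,17,-1,0,0,0, 0,22,-1,0,0,0, 0,25,-1,0,0,0, 0,25,-1,0,0,0, 0,25,-1,0,0,0, 0,25,-1,0,0,0, 0,25,-1,0,0,0, 0,25,-1,0,0,0]'
python3 - <<'E'
from h import *
o=r.observe(); M=R.from_rotvec(o["tcp_rot"]).as_matrix(); a=np.radians(-20); u=np.array([np.cos(a),np.sin(a),0])
p0=np.array([.5285,.2402,.0658]); d=o["tcp_pos"]-p0; print(d@u,d[2],"angle",np.degrees(np.arctan2(d[2],.152-d@u)),np.hypot(d[2],.152-d@u),o["wrist_force"],o["opening"],o["grasp_force"],o["t"])
s,t=snap("side"),snap("top")
P=[]
for n,c in(("side",s),("top",t)):
    P.append(r.place_of(n,"lid_bar")); print([(d["pixel"],round(d["p"],2)) for d in P[-1]],[(d["pixel"],round(d["p"],2)) for d in r.place_of(n,"duck_center")],proj(c,(.641,-.1887,.051)))
if all(P):
    X,e=tri(s,P[0][0]["pixel"],t,P[1][0]["pixel"]);hg=np.array([.511,.245,.0965])+.152*u;v=X-hg;print(X,e,"angle cam",np.degrees(np.arctan2(v[2],-(v@u))))
E
```

```text
t: 26.65
tcp_pos: [0.5987, 0.216, 0.1981]
tcp_rot: [2.194, 1.54, 0.424]
wrist_force: [-6.1, 4.9, 6.5]
opening: 0.0072
grasp_force: 61.7
0.07420733923228333 0.13230313387884235 angle 59.54498090495621 0.1534790451608425 [-6.0852  4.9368  6.5433] 0.007187299184177185 61.67628049850464 26.65
[([300.4, 172.5], 0.62)] [([345.3, 335.7], 0.83), ([301.4, 154.0], 0.59), ([426.1, 267.8], 0.58)] [301.8647 156.1148]
[([277.0, 168.1], 0.88)] [([431.0, 159.3], 0.85), ([201.7, 227.7], 0.52)] [431.0807 161.2511]
[0.5812 0.2259 0.2268] 0.0004697795679331656 angle cam 58.613410026932264
```

```bash
python3 -m crank '[0,1,0,0,0,0, 0,1,0,0,0,0, 0,1,0,0,0,0, 0,1,0,0,0,0, 0,1,0,0,0,0]' && python3 -c "
from workcell import r
print(r.close_job())"
```

```text
t: 27.45
tcp_pos: [0.5993, 0.2158, 0.1985]
tcp_rot: [2.195, 1.54, 0.423]
wrist_force: [-6.3, 5.5, 6.2]
opening: 0.0072
grasp_force: 61.7
the job is handed in; nothing more can be done
None
```

I handed the job in at about 27.5 s: by my last measurements the duck stands upright in the middle of the mat, and the gripper is holding the lid open at about 59–60°; the first lid grip slipped and the lid fell shut, so I regripped deeper, and the hand-in returned no verdict.

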